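# Dry the washed silver in the hot-air drier

### The arm

A 6-joint arm with a two-finger parallel gripper is mounted at the origin on the work surface. World frame = base frame: x ahead of the robot, y to its left, z up, the work surface at z = 0. Lengths are in m, angles in degrees, forces in N, time in s.
With the tool pointing down it reaches from about 0.3 to 0.75 m from the base axis. Payload 8.5 kg.
Tool frame: the origin (TCP) lies midway between the tips of the shut fingers; the grasp point (between the pads) lies 19 mm behind it; z points along the fingers, y is the line along which they close (so a half turn about z gives the same grasp; the last joint's range is limited). The gripper opens to 85 mm and grips with 20 to 120 N. Pads are 22 mm wide; open, the fingers measure 114 mm over their backs; the gripper's body (76 mm by 85 mm) begins 54 mm behind the grasp point. The pads swing forward as they close: fully open they stand 13 mm farther back than shut.
Start: joints at [-87.966, 21.807, 74.336, -0, 83.858, -12.336], TCP at [0.136, -0.533, 0.231] pointing down, gripper open.
Joint ranges: [-178.18, 178.18], [-50.72, 133.34], [12.68, 142.11], [-81.47, 261.47], [9.98, 163.14], [-165.26, 165.26]. Speed limits (degrees/s): [136.94, 136.94, 180, 180, 180, 180].

### API

Orientations are given as a 3x3 rotation matrix whose columns are the frame's x, y, z axes.
In Python, from rig import observe, optics, order, spotter gives the robot as it stands.
- The arm moves only by the tool move_arm, never from a script. Its argument "series" is text: rows parted by semicolons, each of 5 numbers parted by spaces: the shift along the tool's x, y, z in cm, then the turn about the tool's z in degrees, then the opening, from -1 (shut) to 1 (fully open). A call has 1 to 8 rows; each row is the pose to reach, as a shift and turn from the pose commanded when the call began, along the tool's axes at that moment; what a row does not reach only later rows make up. A row lasts 1/8 s, in which the tool goes at most 62.5 mm and 10.7 degrees, less where a joint would pass 70% of its speed; a pose out of reach is approached as far as the arm can. A call with a gripper value outside its range is refused whole. The fingers move at their own pace and stop on an object; "force" is the grip in N (left out, the last holds). Time passes only in rows, so rows that repeat a pose let the fingers close. It gives the time, the measured TCP pose, the force, the opening and the grip force at its end, in the units of the state.
- observe(): the state, without advancing time (a new reading comes with each control period).
- optics.get_image(name): name is "scene" or "top"; returns a dict with "pixels" (480x640x3 uint8, blue, green, red), "camera_matrix" (3x3 intrinsics, pixels), "dist" ([k1, k2, p1, p2, k3] as OpenCV has them; the pictures are not rectified), "rvec" (rotation vector, rad) and "tvec" (3), from world to camera coordinates, as OpenCV has them. Camera axes: x right, y down, z forward; pixel columns grow to the right and rows downward; lengths in m; the calibration is good to about 2 mm. A picture is of the moment at which its call begins. There is no depth.
- order.close_job(): hands the job in; it is judged then, once.
Trained networks look in the newest picture that a camera, given by its name, has taken for a name from the list of things; names that differ only in an ending like _2 or _b are one class to them, and where a whole thing is asked for, a point or a joint stands for the part that bears it (a point fixed in the world has none). Each returns a list of dicts, best first, with "score" (0 to 1); they miss things now and then, are a little off and sometimes report something else, mostly with a low value. They report only what shows in the picture. A call takes as long as a camera call.
- spotter.find_in(thing, camera): "point" ([x, y, z] in m, in world coordinates, good to about 4 mm: the middle of the surface that is visible of it).
- spotter.cut_out(thing, camera): "pixels" (480x640 bool, what is visible of it).
- spotter.mark_of(thing, camera): "point" ([x, y, z] in m, in world coordinates, good to about 4 mm: a listed point, or the origin of a listed thing).
The state is a dict: "time_s": time; "q": joint angles; "qvel": joint speeds; "joint_efforts": joint torques, N m; "position": TCP position; "tool_rot": TCP orientation; "ft_force": force on the tool from outside, world axes, zero at the start; "wrist_torque": the same for the moment, N m; "grip_width": finger opening in m; "gripper_force": force on a finger pad.
Only numpy, scipy, OpenCV 4.12 (cv2) and the standard library are available. Lean on these libraries where they do the work, as an engineer would, in place of code of your own. Each camera call takes 0.05 s, during which the arm holds its last target. There are 200 camera calls.

### The job

Dry the washed silver: set the drier's heat dial to 50, tip its lid up on one edge, lift it off and lay it on the cork mat, then stand every piece of silver from the felt mat upright in the tub, setting each one down rather than dropping it. Put the lid back so that it sits flush all round, and only then turn the time dial to 40 to start the drier. Leave the rest of the desk as it is.

Things in the scene. Friction and masses are not known exactly. Their poses are not given: they have to be found in the camera images.
- drier: bench hot-air drier, fixed, 220 mm deep (x), 360 mm wide (y); origin under its centre, x to its back, y to its left. Left: open square steel tub, outside 220 x 220 mm, inside 196 x 196 mm, walls 12 mm, rim 120 mm and inner floor 22 mm above the desk. Right, 140 mm wide: a lower control deck, 85 mm above the desk, with two dials 110 mm apart, each 70 mm from the tub's outer wall
- tub_mouth (a point): centre of the tub's mouth at rim height; axes as the drier's
- tub_floor (a point): centre of the tub's inner floor, 98 mm below tub_mouth; axes as the drier's
- heat_dial (a joint): angle of the heat dial, the knob at the back (far end) of the drier's right-hand deck. 0 points at the first tick of its scale; it grows clockwise seen from above to 4.712 at the last. The 7 black ticks, 0.785 (45 degrees) apart, read 30, 40, 50, 60, 70, 80, 90 degrees C in order: 50 is the third tick, value 1.571. Friction 0.05 N m; stays where it is left
- heat_grip (a point): on the heat dial's axis, inside its bar grip, 28 mm above the deck; turns with the dial, x axis along the bar to the pointer end. Black knob: skirt 57 mm across with its top 5.5 mm above the deck, over it a bar 52 mm long, 15 mm wide, top 32.5 mm above the deck; a white line at one end of the bar is the pointer
- heat_mark (a point): middle of the third tick (50) of the heat scale, on the deck, 38.5 mm from the dial's axis. Seen from above, the first tick of the scale lies 135 degrees anticlockwise of the drier's x axis (front left), the middle tick straight to the back
- time_dial (a joint): angle of the time dial, the knob at the front (near end) of the drier's right-hand deck. 0 points at the first tick of its scale; it grows clockwise seen from above to 4.712 at the last. The 7 black ticks, 0.785 (45 degrees) apart, read 0, 10, 20, 30, 40, 50, 60 minutes in order: 40 is the fifth tick, value 3.142. Friction 0.05 N m; stays where it is left
- time_grip (a point): on the time dial's axis, inside its bar grip, 28 mm above the deck; turns with the dial, x axis along the bar to the pointer end. Black knob: skirt 57 mm across with its top 5.5 mm above the deck, over it a bar 52 mm long, 15 mm wide, top 32.5 mm above the deck; a white line at one end of the bar is the pointer
- time_mark (a point): middle of the fifth tick (40) of the time scale, on the deck, 38.5 mm from the dial's axis. Seen from above, the first tick of the scale lies 135 degrees anticlockwise of the drier's x axis (front left), the middle tick straight to the back
- lid: loose steel lid, 0.32 kg, starts on the tub: plate 214 x 214 x 4 mm whose underside rests on the rim, below it a square lip (184 mm outside, 8 mm deep) that drops into the tub with 6 mm of play each side. Origin: centre of the lip's lower edge, 8 mm below the plate's underside (seated: 8 mm below tub_mouth); z up; y along the handle
- lid_handle (a point): middle of the lid's black bow handle, 48 mm above the lid's origin (36 mm above the plate's top); the bar runs along the lid's y axis, 106 mm long, 16 mm wide (x), 16 mm high, with 28 mm of room beneath it
- cork: cork mat, 240 mm (x) x 235 mm (y) x 5 mm, fixed, empty, between the drier and the felt mat; origin under its centre
- felt: dark grey felt mat, 230 mm (x) x 225 mm (y) x 3 mm, fixed, left of the cork mat; the washed pieces stand on it; origin under its centre
- beaker: silver beaker, may be absent: open cup 76 mm high, 60 mm across at the rim, slightly narrower below, 0.17 kg; origin at the centre of its underside, z up; can be gripped across the body 56 mm above its underside
- egg_cup: silver egg cup on a foot, may be absent: 78 mm high, foot 58 mm across, thin stem, cup 50 mm across from 50 to 78 mm up, 0.16 kg; origin at the centre of its underside; can be gripped across the cup 60 mm up
- caster: silver sugar caster, may be absent: a closed body 46 mm across with a domed pierced top, foot 54 mm across, 87 mm high, 0.2 kg; origin at the centre of its underside; can be gripped across the body 50 mm up
- candlestick: low silver candlestick, may be absent: round base 72 mm across, thin column, candle socket 30 mm across from 44 to 78 mm up, 0.24 kg; origin at the centre of its underside; can be gripped across the socket 60 mm up
- teapot: fluted silver teapot, 140 mm across, 150 mm high, at the back of the desk; leave it alone; origin at the centre of its underside
- salver: flat round silver tray, 196 mm across, under the bowl; leave it alone; origin at the centre of its underside
- bowl: open silver bowl, 116 mm across, 50 mm high, standing on the salver; leave it alone; origin at the centre of its underside
- pen_pot: brass pot with pens, 72 mm across, 100 mm high (160 mm with pens); leave it alone; origin at the centre of its underside
- polish: jar with a white cap, 56 mm across, 55 mm high, standing on the desk behind the two mats; leave it alone; origin at the centre of its underside
- brush: soft brush, 160 mm long, lying on the desk behind the felt mat; leave it alone

How it is judged:
By the outcome, as a careful person would: the job done as asked, in the order asked, and still so for the second after the job is handed in, with the robot touching nothing.
Of beaker, egg_cup, caster, candlestick only 2 to 4 are there at a start; the rules pass over those that are not, and their reading is None.
At some moment in a run one of beaker, egg_cup, caster, candlestick may be knocked a few centimetres aside while the robot is not near it.
It also fails if it takes over 210 s, if anything falls off the work surface, if the arm or the gripper's body presses on something with over 40 N, if the wrist force passes 120 N, or if a joint passes its speed limit or range.

## Working session

There is one attempt and no reset: what is moved stays moved. The work goes in short steps, Python scripts to look and compute and a tool call to move; the robot and the scene stay as the last step left them, time stands still between calls to the robot, and variables do not carry over. Pictures are saved under pics/ and viewed, at most 14 in all, crops included, and the job is handed in when it is done.

Besides the shell and the picture viewer there is one more tool, called after "Emit:" as name(argument=value, ...) on one line, values as JSON. move_arm: Moves the arm, as the interface text tells. Its arguments: {"type":"object","properties":{"series":{"type":"string"},"force":{"type":"number"}},"required":["series"]}

```bash
ls; mkdir -p pics; cat > h.py <<'E'
import numpy as np,cv2
from rig import observe,optics,order,spotter
def save(cam,fn,crop=None,scale=1):
    im=optics.get_image(cam)
    p=im["pixels"]
    if crop: p=p[crop[1]:crop[3],crop[0]:crop[2]]
    if scale!=1: p=cv2.resize(p,None,fx=scale,fy=scale,interpolation=cv2.INTER_CUBIC)
    cv2.imwrite("pics/"+fn,p); return im
def marks(things,cams=("top","scene"),f="mark_of"):
    for t in things:
        for c in cams:
            r=getattr(spotter,f)(t,c)
            print(t,c,[(np.round(d["point"],4).tolist(),round(d["score"],2)) for d in r[:2]])
E
python3 - <<'E'
from h import *
s=observe();print(s)
for c in("top","scene"):
    im=save(c,c+"0.png"); R=cv2.Rodrigues(np.array(im["rvec"]))[0]; print(c,-R.T@np.array(im["tvec"]).ravel(),im["camera_matrix"],im["dist"])
marks(["tub_mouth","heat_grip","heat_mark","time_grip","time_mark","lid_handle","lid","cork","felt","beaker","egg_cup","caster","candlestick"])
E
```

```text
pics
{'time_s': 0.0, 'q': array([-8.79672934e+01,  2.18408556e+01,  7.43850902e+01, -5.03027974e-04,
        8.38570126e+01, -1.23364409e+01]), 'qvel': array([-0.05959034, -0.04462861,  0.01056292,  0.06745472, -0.00730938,
        0.01712536]), 'joint_efforts': array([-2.83710369e-04, -4.48460448e+01, -2.31276870e+01, -1.78524551e-04,
        4.72665604e-03, -2.67210442e-05]), 'position': array([ 0.13647137, -0.53249948,  0.23071105]), 'tool_rot': array([[ 9.68716709e-01,  2.48169164e-01, -6.00804642e-05],
       [ 2.48168989e-01, -9.68715676e-01,  1.44667616e-03],
       [ 3.00819525e-04, -1.41632948e-03, -9.99998952e-01]]), 'ft_force': array([-0.35352611, -0.82862049,  0.06252665]), 'wrist_torque': array([ 0.01739117, -0.03952577,  0.0220211 ]), 'gripper_force': 0.0, 'grip_width': 0.08567898266027553}
top [0.40767426 0.01669618 1.30998471] [[492.95051512   0.         317.80273433]
 [  0.         492.95051512 243.83769075]
 [  0.           0.           1.        ]] [-0.10776599  0.          0.          0.          0.        ]
scene [1.32855999 0.16012114 1.27012797] [[578.06838628 
[... 882 characters left out ...]
[([0.4974, 0.0902, -0.0002], 0.92)]
cork scene [([0.4943, 0.0938, 0.0001], 0.98)]
felt top [([0.7529, 0.2668, -0.0047], 0.75), ([0.4973, 0.3439, -0.003], 0.72)]
felt scene [([0.5013, 0.3443, -0.002], 0.95)]
beaker top []
beaker scene [([0.6036, -0.3641, 0.0886], 0.69)]
egg_cup top [([0.5571, 0.2869, 0.0051], 0.78), ([0.4844, -0.387, 0.0892], 0.45)]
egg_cup scene [([0.5592, 0.286, 0.0035], 0.83), ([0.7711, 0.0509, -0.0001], 0.44)]
caster top [([0.5654, 0.3883, 0.0006], 0.73), ([0.7766, -0.2036, -0.0028], 0.44)]
caster scene [([0.565, 0.3854, 0.004], 0.72), ([0.5578, -0.1973, 0.1605], 0.63)]
candlestick top [([0.4429, 0.3055, 0.0056], 0.97)]
candlestick scene [([0.4415, 0.3014, 0.0037], 0.72)]
```

View pics/top0.png

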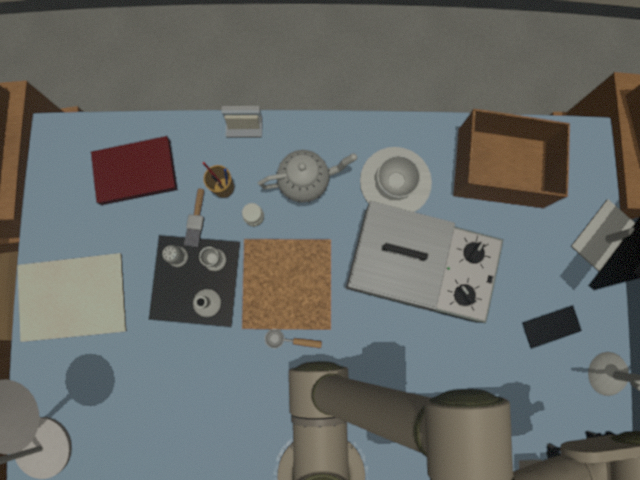

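View pics/scene0.png

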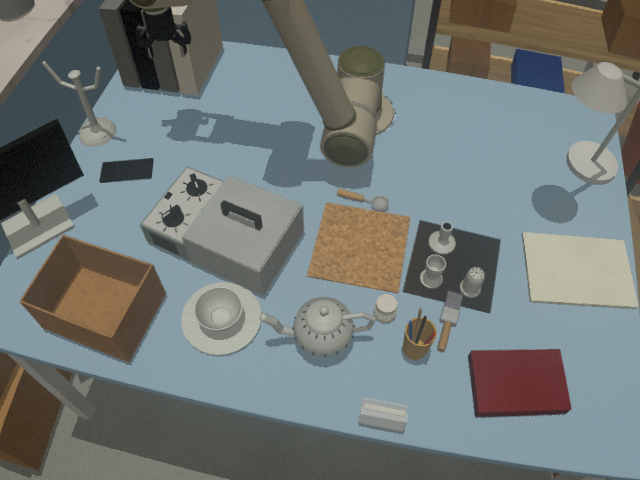

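The top view shows the drier at (425,262), the lid handle at (405,252), the dials at (474,252) and (465,295), and the cork at (287,284). Three pieces stand on the felt: caster (174,255), egg cup (212,258) and candlestick (207,302). There is no beaker. Next I'll zoom in on the dials.

```bash
python3 - <<'E'
from h import *
a=optics.get_image("top")["pixels"][215:335,335:515]; b=optics.get_image("scene")["pixels"][160:300,130:310]
a=cv2.resize(a,None,fx=4.4,fy=4.4,interpolation=cv2.INTER_CUBIC);cv2.imwrite("pics/za.png",a)
b=cv2.resize(b,None,fx=4.2,fy=4.2,interpolation=cv2.INTER_CUBIC);cv2.imwrite("pics/zb.png",b)
E
cat >> h.py <<'E'
def ray(im,uv):
    K=np.array(im["camera_matrix"]);R=cv2.Rodrigues(np.array(im["rvec"]))[0];t=np.array(im["tvec"]).ravel()
    n=cv2.undistortPoints(np.array([[uv]],float),K,np.array(im["dist"])).ravel()
    d=R.T@np.array([*n,1]);return -R.T@t,d/np.linalg.norm(d)
def atz(im,uv,z):
    c,d=ray(im,uv);return c+d*(z-c[2])/d[2]
def tri(A,ua,B,ub):
    c1,d1=ray(A,ua);c2,d2=ray(B,ub)
    s=np.linalg.lstsq(np.c_[d1,-d2],c2-c1,rcond=None)[0]
    p,q=c1+s[0]*d1,c2+s[1]*d2;return (p+q)/2,np.linalg.norm(p-q)
E
```

```text
(no output)
```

View pics/za.png

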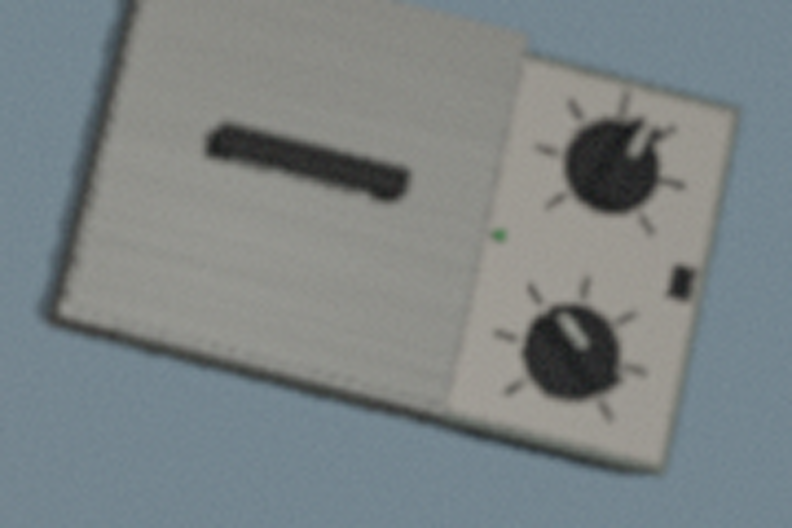

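View pics/zb.png

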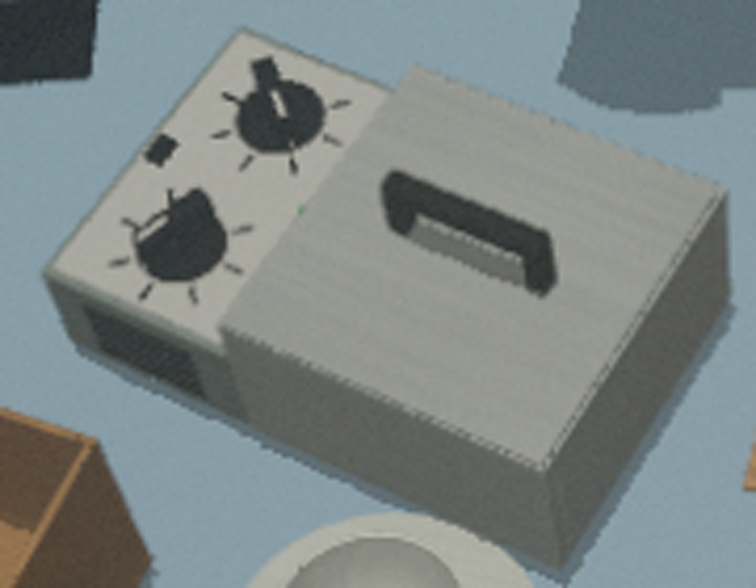

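```bash
python3 - <<'E'
from h import *
A=optics.get_image("top");B=optics.get_image("scene")
za=lambda u,v:(335+(u+.5)/4.4-.5,215+(v+.5)/4.4-.5); zb=lambda u,v:(130+(u+.5)/4.2-.5,160+(v+.5)/4.2-.5)
for n,a,b in [("heat line mid",(639,140),(151,228)),("heat outer",(651,124),(137,238)),("time mid",(572,332),(279,103)),("heat mark tick",(664,134),(0,0)),
  ("lidcorner farleft? ",(527,40),(223,328)),("lid front-right",(447,408),(418,68)),("handle right end",(408,183),(388,178)),("handle left end",(208,140),(548,240)),("green led",(499,235),(302,210)),("black sq",(681,283),(161,150)),("deck back right",(738,106),(45,272)),("deck front right",(662,468),(240,28))]:
    if b==(0,0): print(n,atz(A,za(*a),.0855));continue
    p,e=tri(A,za(*a),B,zb(*b));print(n,p.round(4),round(e,4))
# heat skirt centres at z .088 ; line ends at z .1175
for n,a,z in [("heat skirt",(612,165),.0905),("time skirt",(571,352),.0905),("heat o",(651,123),.1175),("heat i",(630,155),.1175),("time o",(560,313),.1175),("time i",(585,348),.1175)]:
    print(n,atz(A,za(*a),z).round(4))
# ticks in top image
H=[(575,110),(627,103),(664,134),(672,183),(647,224),(546,150),(555,200)]
T=[(535,294),(587,287),(627,317),(634,370),(605,411),(506,335),(514,388)]
for P in(H,T):
    X=np.array([atz(A,za(*p),.0855)[:2] for p in P]);M=np.c_[2*X,np.ones(len(X))];s=np.linalg.lstsq(M,(X**2).sum(1),rcond=None)[0];c=s[:2]
    print("centre",c.round(4),"r",np.sqrt(s[2]+c@c).round(4),np.degrees(np.arctan2(*(X-c).T[::-1])).round(1))
marks(["heat_grip","time_grip","lid_handle","tub_mouth","drier"])
E
```

```text
heat line mid [ 0.5784 -0.391   0.1139] 0.0003
heat outer [ 0.5873 -0.3974  0.1143] 0.0019
time mid [ 0.4702 -0.348   0.1126] 0.002
heat mark tick [ 0.58604105 -0.41584448  0.0855    ]
lidcorner farleft?  [ 0.6354 -0.3273  0.1107] 0.0047
lid front-right [ 0.4278 -0.2729  0.1157] 0.007
handle right end [ 0.5473 -0.2456  0.1626] 0.0027
handle left end [ 0.5705 -0.1406  0.1626] 0.0025
green led [ 0.5273 -0.3169  0.0851] 0.0003
black sq [ 0.4997 -0.4221  0.0832] 0.0018
deck back right [ 0.6029 -0.4605  0.0824] 0.003
deck front right [ 0.3944 -0.4067  0.084 ] 0.0019
heat skirt [ 0.5672 -0.3826  0.0905]
time skirt [ 0.4602 -0.3548  0.0905]
heat o [ 0.5876 -0.3973  0.1175]
heat i [ 0.5694 -0.3844  0.1175]
time o [ 0.4806 -0.341   0.1175]
time i [ 0.4612 -0.3546  0.1175]
centre [ 0.5668 -0.3829] r 0.0384 [  30.2  -17.6  -59.8 -104.4 -148.1   75.6  120.5]
centre [ 0.4604 -0.356 ] r 0.0386 [  30.6  -16.4  -59.5 -105.7 -150.4   75.3  121.4]
heat_grip top [([0.4846, -0.386, 0.0869], 0.19)]
heat_grip scene [([0.5674, -0.3829, 0.1132], 0.86)]
time_grip top [([0.4602, -0.3511, 0.1097], 0.74)]
time_grip scene [([0.463, -0.3538, 0.1089], 0.74), ([0.6779, 0.1828, 0.0015], 0.73)]
lid_handle top [([0.562, -0.1925, 0.16], 0.79)]
lid_handle scene [([0.5581, -0.1945, 0.1588], 0.76)]
tub_mouth top []
tub_mouth scene []
drier top []
drier scene []
```

```bash
cat >> h.py <<'E'
def go(*targets):
    """targets: (x,y,z,yaw of tool y); prints tool shifts (cm) and turn from the present pose"""
    s=observe();R=np.array(s["tool_rot"]);R0=R.copy()
    y0=np.degrees(np.arctan2(R[1,1],R[0,1]));c,n=np.cos(np.radians(y0)),np.sin(np.radians(y0))
    R=np.array([[-n,c,0],[c,n,0],[0,0,-1.]])
    print("t",round(s["time_s"],2),"pos",np.round(s["position"],4),"yaw",round(y0,1),"w",round(s["grip_width"],4),"F",np.round(s["ft_force"],1),"q6",round(s["q"][5],1))
    for x,y,z,w in targets:
        d=R.T@(np.array([x,y,z])-s["position"])*100
        print("  ",d.round(2),"turn",round(-((w-y0+180)%360-180),1))
E
python3 -c "
from h import *
go((.567,-.3828,.17,-125.8),(.567,-.3828,.096,-125.8))"
```

```text
t 2.1 pos [ 0.1365 -0.5328  0.2313] yaw -75.6 w 0.0857 F [ 0.3 -0.2 -0.2] q6 -12.3
   [45.43 -3.84  6.13] turn 50.2
   [45.43 -3.84 13.53] turn 50.2
```

Emit:
move_arm(series="45.4 -3.8 4 50.2 1;45.4 -3.8 4 50.2 1;45.4 -3.8 4 50.2 1;45.4 -3.8 4 50.2 1;45.4 -3.8 4 50.2 1;45.4 -3.8 4 50.2 1;45.4 -3.8 4 50.2 1;45.4 -3.8 4 50.2 1")

```text
time_s: 3.1
position: [0.5691, -0.3818, 0.1908]
tool_rot: [[0.812, -0.584, -0.0], [-0.584, -0.812, 0.0], [-0.0, -0.0, -1.0]]
ft_force: [-1.1, 0.2, -0.3]
grip_width: 0.0852
gripper_force: 0.0
```

```bash
python3 -c "
from h import *
go((.567,-.3828,.096,-125.8))"
```

```text
t 3.1 pos [ 0.5691 -0.3818  0.1908] yaw -125.7 w 0.0852 F [-1.1  0.2 -0.3] q6 82.0
   [-0.11  0.2   9.48] turn 0.1
```

Emit:
move_arm(series="0 0 5 0 1;0 0 9.5 0 1;0 0 9.5 0 1;0 0 9.5 0 1;0 0 9.5 0 -1;0 0 9.5 0 -1;0 0 9.5 0 -1;0 0 9.5 0 -1", force=40)

```text
time_s: 4.1
position: [0.568, -0.3825, 0.097]
tool_rot: [[0.811, -0.585, 0.003], [-0.585, -0.811, 0.001], [0.002, -0.003, -1.0]]
ft_force: [-1.1, 3.8, 0.3]
grip_width: 0.014
gripper_force: 41.9
```

```bash
python3 -c "
from h import *
go((.567,-.3828,.096,-125.8),(.567,-.3828,.096,-59.8))"
```

```text
t 4.1 pos [ 0.568  -0.3825  0.097 ] yaw -125.8 w 0.014 F [-1.1  3.8  0.3] q6 81.9
   [-0.07  0.08  0.1 ] turn -0.0
   [-0.07  0.08  0.1 ] turn -66.0
```

Emit:
move_arm(series="0 0 0 -10 -1;0 0 0 -20 -1;0 0 0 -30 -1;0 0 0 -40 -1;0 0 0 -50 -1;0 0 0 -60 -1;0 0 0 -66 -1;0 0 0 -66 -1")

```text
time_s: 5.1
position: [0.568, -0.3834, 0.097]
tool_rot: [[0.865, 0.502, 0.003], [0.502, -0.865, -0.001], [0.002, 0.003, -1.0]]
ft_force: [6.0, 0.1, 1.1]
grip_width: 0.0139
gripper_force: 42.4
```

Emit:
move_arm(series="0 0 0 0 -1;0 0 0 0 -1;0 0 0 0 0.2;0 0 0 0 1;0 0 0 0 1;0 0 -6 0 1;0 0 -12 0 1;0 0 -12 0 1")

```text
time_s: 6.1
position: [0.5679, -0.3843, 0.2221]
tool_rot: [[0.865, 0.502, 0.007], [0.502, -0.865, -0.007], [0.003, 0.01, -1.0]]
ft_force: [0.0, 0.4, -1.5]
grip_width: 0.0853
gripper_force: 0.0
```

```bash
python3 -c "
from h import *
go((.567,-.3828,.2,-59.8),(.5595+.2538*-.035,-.1951-.9673*.035,.2,-14.7))"
```

```text
t 6.1 pos [ 0.5679 -0.3843  0.2221] yaw -59.9 w 0.0853 F [ 0.   0.4 -1.5] q6 15.9
   [-0.   -0.18  2.21] turn -0.1
   [  6.31 -14.3    2.21] turn -45.2
```

Emit:
move_arm(series="2 -4 2 -10 1;4 -8 2 -20 1;6.3 -14.3 2 -30 1;6.3 -14.3 2 -40 1;6.3 -14.3 2 -45 1;6.3 -14.3 2 -45 1;6.3 -14.3 2 -45 1")

```text
time_s: 6.98
position: [0.5493, -0.2281, 0.1958]
tool_rot: [[0.258, 0.966, -0.001], [0.966, -0.258, 0.001], [0.0, -0.001, -1.0]]
ft_force: [-0.5, 0.6, 0.6]
grip_width: 0.0855
gripper_force: 0.0
```

```bash
python3 -c "
from h import *
a=optics.get_image('top')['pixels'][215:335,335:515]; b=optics.get_image('scene')['pixels'][160:300,130:310]
a=cv2.resize(a,(540,360),interpolation=cv2.INTER_CUBIC);b=cv2.resize(b,(540,420),interpolation=cv2.INTER_CUBIC)
cv2.imwrite('pics/z2.png',cv2.resize(np.vstack([a,b]),None,fx=.76,fy=.76))
go((.5595+.2538*-.035,-.1951-.9673*.035,.141,-14.7))
"
```

```text
t 7.08 pos [ 0.5493 -0.2282  0.196 ] yaw -14.9 w 0.0854 F [ 0.6 -0.6 -0.2] q6 -19.0
   [-0.04  0.14  5.5 ] turn -0.2
```

View pics/z2.png

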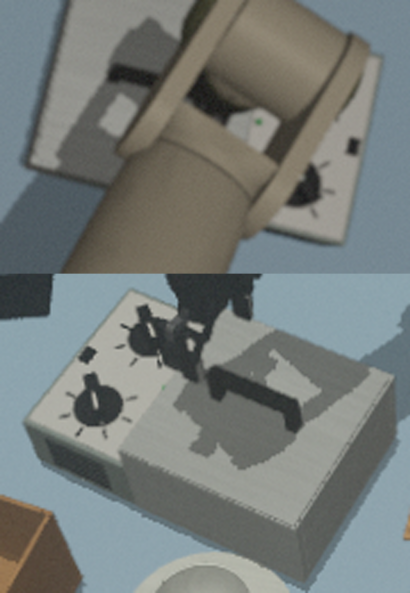

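The heat dial (95,405 in the stack) now points near the third tick. I'll check it properly once the arm is clear. Now gripping the right end of the handle.

Emit:
move_arm(series="0 0.1 3 0 1;0 0.1 5.5 0 1;0 0.1 5.5 0 1;0 0.1 5.5 0 -1;0 0.1 5.5 0 -1;0 0.1 5.5 0 -1;0 0.1 5.5 0 -1;0 0.1 5.5 0 -1", force=30)

```text
time_s: 8.07
position: [0.5509, -0.2285, 0.1421]
tool_rot: [[0.256, 0.967, 0.002], [0.967, -0.256, -0.001], [-0.001, 0.002, -1.0]]
ft_force: [1.3, -0.6, 4.2]
grip_width: 0.0153
gripper_force: 31.2
```

Emit:
move_arm(series="0.2 0 -0.6 0 -1;0.4 0 -1.2 0 -1;0.6 0 -1.8 0 -1;0.9 0 -2.4 0 -1;1.2 0 -3 0 -1;1.5 0 -3.5 0 -1;1.5 0 -3.5 0 -1;1.5 0 -3.5 0 -1")

```text
time_s: 9.07
position: [0.5542, -0.2137, 0.1761]
tool_rot: [[0.256, 0.967, -0.0], [0.967, -0.256, 0.0], [0.0, -0.0, -1.0]]
ft_force: [-0.4, -0.0, -5.1]
grip_width: 0.0154
gripper_force: 30.2
```

```bash
python3 -c "
from h import *
im=save('scene','s3.png',(90,110,350,320),2.4)
go()
"
```

```text
t 9.12 pos [ 0.5541 -0.2138  0.1761] yaw -14.8 w 0.0155 F [ 0.1 -0.1 -3.8] q6 -17.7
```

View pics/s3.png

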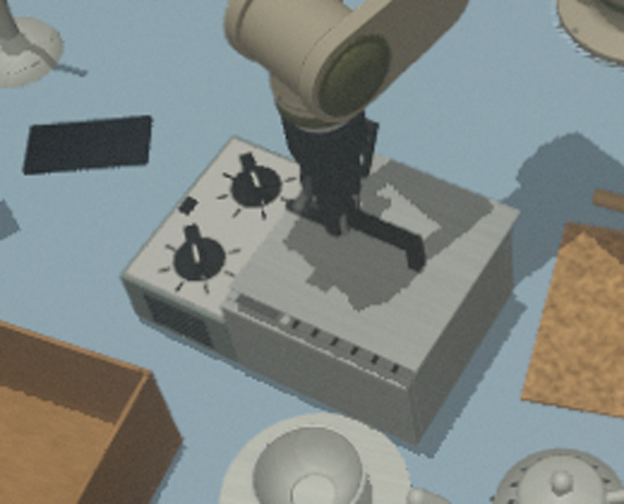

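The lid is tipped about 15°, with its left edge (415,380) still on the rim. Tipping a little more, then lifting off.

Emit:
move_arm(series="0.3 0 -0.5 0 -1;0.6 0 -1.0 0 -1;0.6 0 -1.0 0 -1;0.6 0 -2.5 0 -1;0.6 0 -5 0 -1;0.6 0 -8 0 -1;0.6 0 -12 0 -1;0.6 0 -12 0 -1", force=60)

```text
time_s: 10.12
position: [0.5565, -0.2084, 0.3001]
tool_rot: [[0.256, 0.967, 0.006], [0.967, -0.256, -0.004], [-0.002, 0.007, -1.0]]
ft_force: [0.4, -0.3, -5.2]
grip_width: 0.015
gripper_force: 63.5
```

```bash
python3 -c "
from h import *
go((.496,.075,.29,0))
"
```

```text
t 10.12 pos [ 0.5565 -0.2084  0.3001] yaw -14.8 w 0.015 F [ 0.4 -0.3 -5.2] q6 -17.1
   [ 25.85 -13.1    1.01] turn -14.8
```

Emit:
move_arm(series="3 -1.5 0 -2 -1;7 -3.5 0 -4 -1;11 -5.5 0 -6 -1;15 -7.5 0 -8 -1;19 -9.5 0 -10 -1;23 -11.5 0 -13 -1;25.8 -13.1 0 -14.8 -1;25.8 -13.1 0 -14.8 -1")

```text
time_s: 11.12
position: [0.4942, 0.0766, 0.2956]
tool_rot: [[-0.003, 1.0, -0.002], [1.0, 0.003, 0.0], [0.0, -0.002, -1.0]]
ft_force: [0.2, 0.6, -3.9]
grip_width: 0.0148
gripper_force: 63.5
```

```bash
python3 -c "
from h import *
im=save('scene','s4.png',(130,90,450,330),2)
go((.496,.081,.0945,0))
marks(['lid','lid_handle','cork'])
"
```

```text
t 11.18 pos [0.4947 0.0755 0.2956] yaw 0.0 w 0.015 F [ 0.2  0.3 -3.8] q6 -4.9
   [ 0.55  0.13 20.11] turn 0.0
lid top [([0.5616, -0.1977, 0.116], 0.91), ([0.671, 0.3404, 0.0018], 0.74)]
lid scene [([0.4895, 0.11, 0.2631], 0.75)]
lid_handle top [([0.5612, -0.1938, 0.1599], 0.91)]
lid_handle scene [([0.4895, 0.1115, 0.3157], 0.66)]
cork top [([0.4973, 0.0925, -0.003], 0.91)]
cork scene [([0.4967, 0.0932, -0.0015], 0.84)]
```

View pics/s4.png

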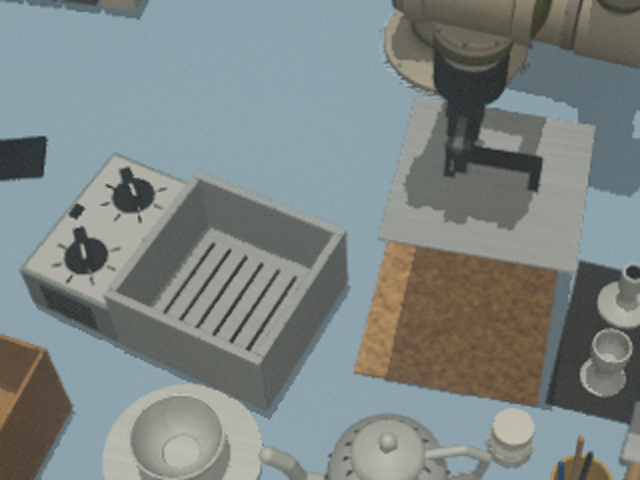

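The lid is carried nearly level over the cork at (490,180), so the grip held it too stiffly for it to tip. From the corner shifts, the earlier lift was level too. I'll put it back on the tub and tip it properly, wedging the lip against the left wall with a light grip.

```bash
sed -i 's/    for t in things:/    for c in cams: optics.get_image(c)\n    for t in things:/' h.py; python3 -c "
from h import *
marks(['lid','lid_handle'])
go((.5505,-.2287,.295,-14.8))
"
```

```text
lid top [([0.4986, 0.1104, 0.2682], 0.94)]
lid scene [([0.492, 0.1051, 0.2652], 0.89), ([0.5447, -0.2636, -0.0025], 0.2)]
lid_handle top [([0.4898, 0.1088, 0.3112], 0.77), ([0.6732, 0.188, 0.0025], 0.69)]
lid_handle scene [([0.4946, 0.1102, 0.315], 0.66), ([0.5439, -0.2637, -0.0014], 0.33)]
t 11.78 pos [0.4952 0.0749 0.2963] yaw -0.0 w 0.0147 F [-0.5  0.  -3.8] q6 -4.9
   [-30.35   5.55   0.13] turn 14.8
```

Emit:
move_arm(series="-4 0.5 0 2 -1;-8.5 1.5 0 4 -1;-13 2.5 0 6 -1;-18 3.5 0 8 -1;-23 4.5 0 11 -1;-28 5.2 0 14.8 -1;-30.4 5.6 0 14.8 -1;-30.4 5.6 0 14.8 -1")

```text
time_s: 12.78
position: [0.551, -0.2307, 0.2955]
tool_rot: [[0.258, 0.966, -0.001], [0.966, -0.258, 0.0], [0.0, -0.001, -1.0]]
ft_force: [0.1, 0.4, -3.6]
grip_width: 0.0149
gripper_force: 63.5
```

```bash
python3 -c "
from h import *
go((.5505,-.2287,.155,-14.8),(.5505,-.2287,.142,-14.8))
"
```

```text
t 12.78 pos [ 0.551  -0.2307  0.2955] yaw -15.0 w 0.0149 F [ 0.1  0.4 -3.6] q6 -19.1
   [ 0.18 -0.1  14.05] turn -0.2
   [ 0.18 -0.1  15.35] turn -0.2
```

Emit:
move_arm(series="0.1 0 5 0 -1;0.1 0 10 0 -1;0.1 0 13 0 -1;0.1 0 14 0 -1;0.1 0 14.5 0 -1;0.1 0 15 0 -1;0.1 0 15.2 0 -1;0.1 0 15.2 0 -1")

```text
time_s: 13.78
position: [0.5514, -0.2281, 0.1447]
tool_rot: [[0.256, 0.967, 0.0], [0.967, -0.256, -0.0], [-0.0, 0.001, -1.0]]
ft_force: [0.2, 0.0, -3.0]
grip_width: 0.0147
gripper_force: 63.5
```

```bash
python3 -c "
from h import *
im=save('scene','s5.png',(90,110,350,320),2.4)
go()
"
```

```text
t 13.82 pos [ 0.5514 -0.2282  0.1447] yaw -14.8 w 0.0152 F [-0. -0. -4.] q6 -19.0
```

View pics/s5.png

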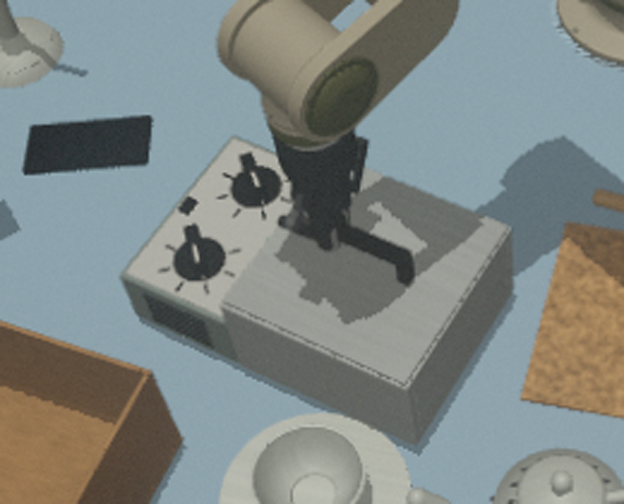

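The lid is back in the tub, about 2 mm above its seat. Seating it, then regripping closer to the handle end with light force.

Emit:
move_arm(series="0 0 0.3 0 -1;0 0 0.3 0 -1;0 0 0.3 0 0;0 0 0.3 0 0;-0.6 0 0.2 0 0;-0.6 0 0.2 0 -1;-0.6 0 0.2 0 -1;-0.6 0 0.2 0 -1", force=20)

```text
time_s: 14.82
position: [0.5498, -0.2342, 0.1424]
tool_rot: [[0.256, 0.967, 0.0], [0.967, -0.256, -0.001], [-0.001, 0.0, -1.0]]
ft_force: [0.8, -1.8, 0.5]
grip_width: 0.0159
gripper_force: 21.7
```

Emit:
move_arm(series="0.4 0 0 0 -1;0.7 0 -0.2 0 -1;1.0 0 -0.5 0 -1;1.3 0 -0.9 0 -1;1.3 0 -0.9 0 -1")

```text
time_s: 15.45
position: [0.5531, -0.2243, 0.1525]
tool_rot: [[0.256, 0.967, 0.001], [0.967, -0.256, -0.007], [-0.007, 0.003, -1.0]]
ft_force: [-3.7, -14.8, 2.1]
grip_width: 0.0157
gripper_force: 22.2
```

```bash
python3 -c "
from h import *
im=save('scene','s6.png',(170,170,320,310),4)
go()
"
```

```text
t 15.5 pos [ 0.5531 -0.2243  0.1524] yaw -14.9 w 0.0157 F [ -3.5 -15.4   2.6] q6 -18.4
```

View pics/s6.png

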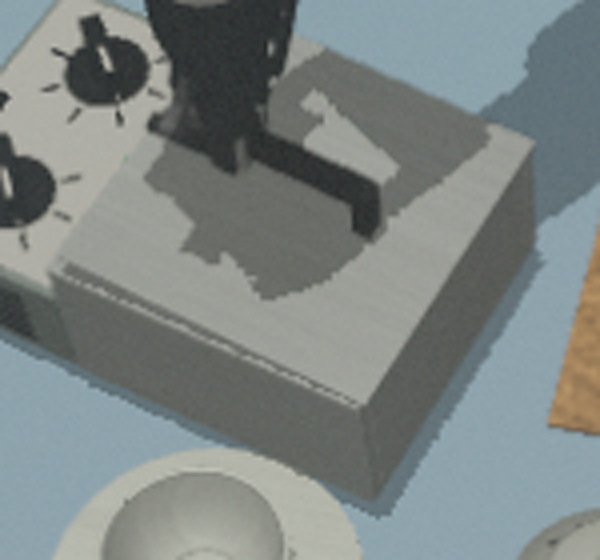

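The gap now tapers from the right corner (60,275) to flush at the left corner (365,400), so it is tipping. Continuing the arc.

Emit:
move_arm(series="0.2 0 -0.6 0 -1;0.5 0 -1.2 0 -1;0.8 0 -1.8 0 -1;1.1 0 -2.4 0 -1;1.5 0 -3.0 0 -1;1.8 0 -3.5 0 -1;1.8 0 -3.5 0 -1")

```text
time_s: 16.38
position: [0.5577, -0.2037, 0.1864]
tool_rot: [[0.255, 0.967, 0.0], [0.967, -0.255, -0.0], [-0.0, 0.0, -1.0]]
ft_force: [0.6, -2.8, -1.2]
grip_width: 0.0159
gripper_force: 21.5
```

```bash
python3 -c "
from h import *
im=save('scene','s7.png',(150,150,310,290),4)
go()
"
```

```text
t 16.43 pos [ 0.5577 -0.2038  0.1862] yaw -14.8 w 0.0156 F [ 0.1 -3.3 -1.2] q6 -16.7
```

View pics/s7.png

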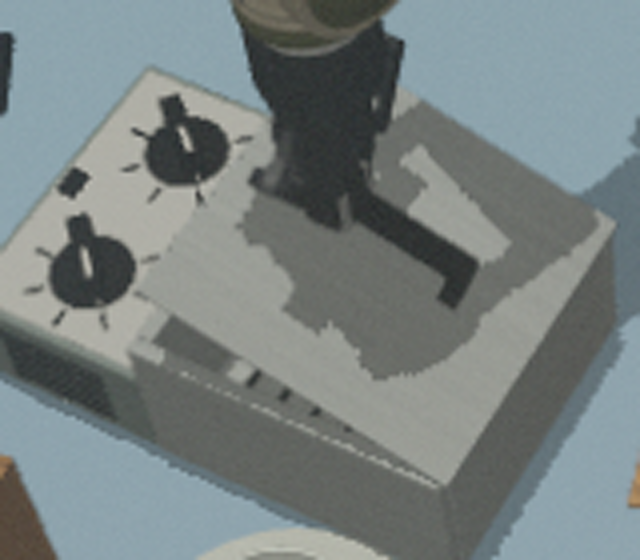

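The lid is clearly tipped about 16°, right side up at (150,290), left edge resting on the rim at (440,485). Now firm the grip and lift off.

Emit:
move_arm(series="0 0 0 0 -1;-0.2 0 -1 0 -1;-0.2 0 -3 0 -1;-0.2 0 -6 0 -1;-0.2 0 -10 0 -1;-0.2 0 -12 0 -1;-0.2 0 -12 0 -1", force=60)

```text
time_s: 17.3
position: [0.5574, -0.2057, 0.3077]
tool_rot: [[0.256, 0.967, 0.002], [0.967, -0.256, -0.001], [-0.0, 0.003, -1.0]]
ft_force: [-0.6, -0.5, -5.0]
grip_width: 0.0145
gripper_force: 62.5
```

```bash
python3 -c "
from h import *
go((.496,.077,.30,0))
"
```

```text
t 17.3 pos [ 0.5574 -0.2057  0.3077] yaw -14.8 w 0.0145 F [-0.6 -0.5 -5. ] q6 -16.9
   [ 25.76 -13.16   0.77] turn -14.8
```

Emit:
move_arm(series="3 -1.5 0 -2 -1;7 -3.5 0 -4 -1;11 -5.5 0 -6 -1;15 -7.5 0 -8 -1;19 -9.5 0 -10 -1;23 -11.5 0 -13 -1;25.1 -13.1 0 -14.8 -1;25.1 -13.1 0 -14.8 -1")

```text
time_s: 18.3
position: [0.4936, 0.0719, 0.3053]
tool_rot: [[-0.002, 1.0, -0.002], [1.0, 0.002, 0.001], [0.001, -0.002, -1.0]]
ft_force: [-0.4, -0.4, -3.7]
grip_width: 0.0152
gripper_force: 62.4
```

```bash
python3 -c "
from h import *
marks(['lid','lid_handle'])
go((.496,.07,.0735,0))
"
```

```text
lid top [([0.4919, 0.0931, 0.2679], 0.55), ([0.775, -0.1992, -0.0005], 0.51)]
lid scene [([0.4912, 0.0902, 0.2677], 0.72), ([0.4644, -0.3519, 0.1145], 0.42)]
lid_handle top [([0.492, 0.1038, 0.3077], 0.84)]
lid_handle scene [([0.49, 0.1052, 0.3095], 0.62)]
t 18.6 pos [0.495  0.0696 0.3059] yaw -0.1 w 0.0151 F [ 0.2 -1.  -3.6] q6 -5.5
   [ 0.04  0.1  23.24] turn -0.1
```

Emit:
move_arm(series="0 0 6 0 -1;0 0 12 0 -1;0 0 17 0 -1;0 0 20 0 -1;0 0 22 0 -1;0 0 22.8 0 -1;0 0 22.8 0 -1")

```text
time_s: 19.48
position: [0.495, 0.07, 0.0784]
tool_rot: [[0.001, 1.0, -0.0], [1.0, -0.001, 0.0], [0.0, -0.0, -1.0]]
ft_force: [-0.3, -0.4, -3.1]
grip_width: 0.0152
gripper_force: 62.4
```

Emit:
move_arm(series="0 0 0 0 -1;-0.2 0 0.7 0 -1;-0.5 0 1.4 0 -1;-0.8 0 2.1 0 -1;-1.1 0 2.8 0 -1;-1.4 0 3.5 0 -1;-1.7 0 4.1 0 -1;-1.7 0 4.1 0 -1", force=20)

```text
time_s: 20.48
position: [0.4955, 0.0528, 0.0376]
tool_rot: [[0.001, 1.0, 0.002], [1.0, -0.001, -0.0], [-0.0, 0.002, -1.0]]
ft_force: [1.7, -5.3, 4.5]
grip_width: 0.0151
gripper_force: 63.3
```

```bash
python3 -c "
from h import *
marks(['lid','lid_handle'])
go()
"
```

```text
lid top []
lid scene [([0.4881, 0.0864, 0.0054], 0.94), ([0.4635, -0.3537, 0.1083], 0.65)]
lid_handle top [([0.7709, 0.0512, 0.0013], 0.46)]
lid_handle scene [([0.492, 0.0911, 0.0552], 0.97), ([0.489, 0.0875, 0.0037], 0.51)]
t 20.77 pos [0.4951 0.0533 0.0376] yaw -0.0 w 0.0147 F [ 2.1 -4.1  3.9] q6 -7.5
```

Emit:
move_arm(series="0 0 0.3 0 -1;0 0 0.3 0 -0.6;0 0 0.3 0 -0.4;0 0 0.3 0 0;0 0 0.3 0 0.6;0 0 0.3 0 1;0 0 -5 0 1;0 0 -10 0 1")

```text
time_s: 21.78
position: [0.4945, 0.0533, 0.1385]
tool_rot: [[0.001, 1.0, -0.001], [1.0, -0.001, 0.0], [0.0, -0.001, -1.0]]
ft_force: [0.2, 0.1, 0.3]
grip_width: 0.0855
gripper_force: 0.0
```

Emit:
move_arm(series="0 0 -5 0 1;0 0 -10 0 1;-10 -5 -10 0 1;-10 -5 -10 0 1;-10 -5 -10 0 1")

```text
time_s: 22.4
position: [0.4437, -0.0486, 0.2375]
tool_rot: [[0.005, 1.0, -0.0], [1.0, -0.005, -0.0], [-0.0, -0.0, -1.0]]
ft_force: [1.0, 1.4, -0.1]
grip_width: 0.0854
gripper_force: 0.0
```

```bash
python3 -c "
from h import *
go()
marks(['lid','lid_handle','heat_mark','tub_mouth','tub_floor','egg_cup','caster','candlestick','beaker'])
a=optics.get_image('top')['pixels'][200:345,140:515]
b=optics.get_image('scene')['pixels'][130:330,130:510]
cv2.imwrite('pics/z8.png',np.vstack([cv2.resize(a,(700,270),interpolation=cv2.INTER_CUBIC),cv2.resize(b,(700,330),interpolation=cv2.INTER_CUBIC)]))
"
```

```text
t 22.4 pos [ 0.4437 -0.0486  0.2375] yaw -0.3 w 0.0854 F [ 1.   1.4 -0.1] q6 -21.2
lid top [([0.4952, 0.0892, 0.0075], 0.87)]
lid scene [([0.488, 0.0877, 0.0032], 0.56)]
lid_handle top [([0.4923, 0.0897, 0.0524], 0.85), ([0.5569, 0.2844, 0.0039], 0.7)]
lid_handle scene [([0.4887, 0.0901, 0.0527], 0.66)]
heat_mark top [([0.6059, -0.3636, 0.0862], 0.84)]
heat_mark scene [([0.6041, -0.3663, 0.0867], 0.69)]
tub_mouth top [([0.5602, -0.1892, 0.1256], 0.59)]
tub_mouth scene [([0.5565, -0.1951, 0.1212], 0.8), ([0.7575, 0.2667, 0.0002], 0.41)]
tub_floor top [([0.5592, -0.1889, 0.0251], 0.65)]
tub_floor scene [([0.5614, -0.1925, 0.0225], 0.86)]
egg_cup top [([0.5573, 0.2846, 0.0005], 0.77)]
egg_cup scene [([0.5618, 0.287, 0.0], 0.93)]
caster top [([0.5663, 0.3879, 0.0008], 0.92)]
caster scene [([0.5658, 0.3861, 0.002], 0.58)]
candlestick top [([0.4426, 0.3041, 0.0047], 0.76), ([0.4933, 0.0877, 0.0087], 0.74)]
candlestick scene []
beaker top [([0.7734, -0.1989, 0.0114], 0.37)]
beaker scene []
```

View pics/z8.png

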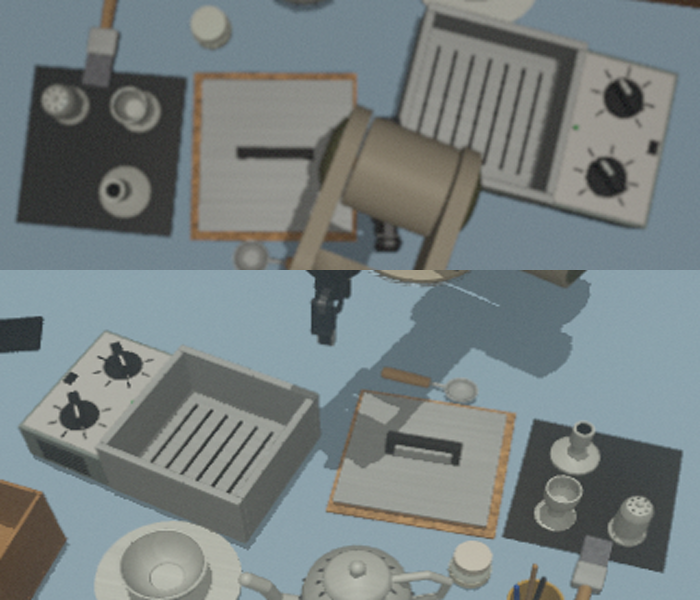

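The lid lies squarely inside the cork edge, with its handle at (425,448) in the lower half. The three pieces are still standing, at (575,450), (560,500) and (632,520) there. Checking the heat dial numerically, then going for the candlestick.

```bash
python3 - <<'E'
from h import *
A=optics.get_image("top");g=A["pixels"].min(2).astype(float)
K=None
def line(c,z=.1175):
    # bright pixels inside the dark knob
    K=np.array(A["camera_matrix"]);p=cv2.projectPoints(np.array([[*c,z]]),A["rvec"],A["tvec"],K,np.array(A["dist"]))[0].ravel()
    v,u=np.mgrid[int(p[1])-8:int(p[1])+9,int(p[0])-8:int(p[0])+9];m=np.hypot(u-p[0],v-p[1])<6.2
    w=np.clip(g[v,u]-75,0,None)*m;uv=((u*w).sum()/w.sum(),(v*w).sum()/w.sum())
    q=atz(A,uv,z);d=q[:2]-c;print(uv,p,np.degrees(np.arctan2(d[1],d[0])),np.linalg.norm(d))
line((.567,-.3828));line((.4605,-.3555))
go((.4425,.304,.14,0),(.4425,.304,.04,0))
E
```

```text
(np.float64(475.4661791590494), np.float64(247.43144424131626)) [477.21874005 250.78094967] 26.138534177913023 0.009292492366937412
(np.float64(465.80824372759855), np.float64(290.9426523297491)) [467.94997887 293.99994758] 34.33932029298128 0.009035494230670767
t 23.55 pos [ 0.4447 -0.0467  0.2373] yaw -0.0 w 0.0855 F [ 0.7 -0.2 -0.3] q6 -21.2
   [35.07 -0.24  9.73] turn -0.0
   [35.07 -0.24 19.73] turn -0.0
```

Emit:
move_arm(series="35 -0.2 9 0 1;35 -0.2 9 0 1;35 -0.2 9 0 1;35 -0.2 9 0 1;35 -0.2 9 0 1;35 -0.2 9 0 1;35 -0.2 9 0 1;35 -0.2 9 0 1")

```text
time_s: 24.55
position: [0.443, 0.303, 0.1474]
tool_rot: [[0.0, 1.0, -0.0], [1.0, -0.0, -0.0], [-0.0, -0.0, -1.0]]
ft_force: [0.8, 0.0, 0.3]
grip_width: 0.0854
gripper_force: 0.0
```

```bash
python3 -c "
from h import *
marks(['candlestick','egg_cup','caster'],('scene','top'))
go((.4425,.304,.04,0))"
```

```text
candlestick scene [([0.4427, 0.3023, 0.0042], 0.81)]
candlestick top [([0.4418, 0.3032, 0.0026], 0.56)]
egg_cup scene [([0.5579, 0.2882, 0.0046], 0.81)]
egg_cup top [([0.5574, 0.2845, 0.0034], 0.57)]
caster scene [([0.5657, 0.3859, 0.0057], 0.94), ([0.6707, 0.3401, -0.0001], 0.5)]
caster top [([0.5646, 0.3871, 0.0001], 0.82)]
t 24.95 pos [0.4431 0.3029 0.1475] yaw -0.1 w 0.0854 F [-0.3 -0.1  0. ] q6 21.8
   [ 0.11 -0.06 10.75] turn -0.1
```

Emit:
move_arm(series="0 0 5 0 1;0 0 9 0 1;0 0 10.7 0 1;0 0 10.7 0 1;0 0 10.7 0 -1;0 0 10.7 0 -1;0 0 10.7 0 -1;0 0 10.7 0 -1", force=40)

```text
time_s: 25.95
position: [0.4431, 0.3034, 0.0409]
tool_rot: [[0.0, 1.0, 0.001], [1.0, -0.0, 0.0], [0.0, 0.001, -1.0]]
ft_force: [-1.4, -1.0, 4.2]
grip_width: 0.0293
gripper_force: 39.1
```

Emit:
move_arm(series="0 0 0 0 -1;0 0 -3 0 -1;0 0 -8 0 -1;0 0 -14 0 -1;0 0 -19 0 -1;0 0 -20 0 -1;0 0 -20 0 -1")

```text
time_s: 26.82
position: [0.4426, 0.3032, 0.2395]
tool_rot: [[0.001, 1.0, -0.001], [1.0, -0.001, -0.0], [-0.0, -0.001, -1.0]]
ft_force: [0.2, -0.5, -3.4]
grip_width: 0.0287
gripper_force: 40.3
```

```bash
python3 -c "
from h import *
go((.5213,-.2408,.24,-14.7))"
```

```text
t 26.82 pos [0.4426 0.3032 0.2395] yaw -0.0 w 0.0287 F [ 0.2 -0.5 -3.4] q6 21.8
   [-5.44e+01  7.90e+00 -5.00e-02] turn 14.7
```

Emit:
move_arm(series="-4 0.6 0 1 -1;-10 1.5 0 3 -1;-16 2.4 0 5 -1;-22 3.3 0 7 -1;-28 4.2 0 9 -1;-34 5 0 11 -1;-40 5.9 0 13 -1;-44 6.5 0 14.7 -1")

```text
time_s: 27.82
position: [0.507, -0.139, 0.2377]
tool_rot: [[0.257, 0.966, -0.004], [0.966, -0.257, 0.002], [0.001, -0.005, -1.0]]
ft_force: [0.6, -0.1, -2.0]
grip_width: 0.0289
gripper_force: 40.3
```

```bash
python3 -c "
from h import *
go((.5213,-.2408,.24,-14.7),(.5213,-.2408,.06,-14.7))"
```

```text
t 27.82 pos [ 0.507  -0.139   0.2377] yaw -14.9 w 0.0289 F [ 0.6 -0.1 -2. ] q6 -13.3
   [-9.47  4.   -0.23] turn -0.2
   [-9.47  4.   17.77] turn -0.2
```

Emit:
move_arm(series="-5 2 0 0 -1;-9.5 4 0 0 -1;-9.5 4 0 0 -1;-9.5 4 5 0 -1;-9.5 4 10 0 -1;-9.5 4 14 0 -1;-9.5 4 16 0 -1;-9.5 4 16 0 -1")

```text
time_s: 28.82
position: [0.5209, -0.2372, 0.0776]
tool_rot: [[0.254, 0.967, -0.005], [0.967, -0.254, 0.004], [0.002, -0.006, -1.0]]
ft_force: [-0.0, 0.4, -2.5]
grip_width: 0.0288
gripper_force: 40.4
```

Emit:
move_arm(series="0 0 0.6 0 -1;0 0 1.2 0 -1;0 0 1.6 0 -1;0 0 1.6 0 -1")

```text
time_s: 29.32
position: [0.5221, -0.2387, 0.0642]
tool_rot: [[0.254, 0.967, -0.0], [0.967, -0.254, 0.0], [0.0, -0.0, -1.0]]
ft_force: [0.1, -1.1, -2.7]
grip_width: 0.0289
gripper_force: 40.5
```

Emit:
move_arm(series="0 0 0.2 0 -1;0 0 0.3 0 -1;0 0 0.3 0 -1")

```text
time_s: 29.7
position: [0.5222, -0.2387, 0.0613]
tool_rot: [[0.254, 0.967, -0.0], [0.967, -0.254, 0.0], [0.0, -0.0, -1.0]]
ft_force: [0.2, -0.2, -3.6]
grip_width: 0.0288
gripper_force: 40.5
```

Emit:
move_arm(series="0 0 0.1 0 -1;0 0 0.2 0 -1;0 0 0.2 0 -1")

```text
time_s: 30.08
position: [0.5222, -0.2388, 0.06]
tool_rot: [[0.254, 0.967, 0.0], [0.967, -0.254, -0.0], [-0.0, 0.0, -1.0]]
ft_force: [-2.1, 1.3, 3.8]
grip_width: 0.029
gripper_force: 40.9
```

Contact: the force changed sign. Opening slightly, then lifting out.

Emit:
move_arm(series="0 0 0 0 -0.2;0 0 0 0 0;0 0 0 0 0.1;0 0 0 0 0.1;0 0 -4 0 0.1;0 0 -10 0 0.1;0 0 -18 0 1;0 0 -18 0 1")

```text
time_s: 31.08
position: [0.523, -0.2392, 0.2437]
tool_rot: [[0.254, 0.967, 0.006], [0.967, -0.254, -0.004], [-0.003, 0.007, -1.0]]
ft_force: [1.2, 0.5, -1.0]
grip_width: 0.0807
gripper_force: 0.0
```

```bash
python3 -c "
from h import *
marks(['candlestick','egg_cup','caster'])
go((.559,.2855,.24,0),(.566,.387,.24,0))"
```

```text
candlestick top [([0.5232, -0.2398, 0.0265], 0.57)]
candlestick scene [([0.5232, -0.2397, 0.0241], 0.71), ([0.7787, -0.1987, -0.0009], 0.63)]
egg_cup top [([0.559, 0.2876, 0.0035], 0.95)]
egg_cup scene [([0.5596, 0.286, 0.003], 0.58)]
caster top [([0.5666, 0.3855, 0.0025], 0.64)]
caster scene [([0.5646, 0.3849, 0.0026], 0.76), ([0.5032, 0.3446, -0.0014], 0.47)]
t 31.48 pos [ 0.522  -0.2386  0.238 ] yaw -14.7 w 0.0853 F [ 0.3 -0.3 -0.2] q6 -21.6
   [51.63 -9.74 -0.2 ] turn -14.7
   [ 61.62 -11.65  -0.2 ] turn -14.7
```

Emit:
move_arm(series="6 -1 0 -2 1;12 -2.2 0 -4 1;18 -3.4 0 -6 1;24 -4.6 0 -8 1;30 -5.7 0 -10 1;36 -6.8 0 -12 1;42 -7.9 0 -14 1;46 -8.7 0 -14.7 1")

```text
time_s: 32.48
position: [0.5546, 0.2309, 0.2384]
tool_rot: [[-0.002, 1.0, -0.001], [1.0, 0.002, -0.0], [-0.0, -0.001, -1.0]]
ft_force: [1.0, -0.6, 0.7]
grip_width: 0.0858
gripper_force: 0.0
```

```bash
python3 -c "
from h import *
go((.5592,.2863,.14,0),(.5592,.2863,.038,0))"
```

```text
t 32.48 pos [0.5546 0.2309 0.2384] yaw 0.1 w 0.0858 F [ 1.  -0.6  0.7] q6 11.2
   [5.54 0.47 9.84] turn 0.1
   [ 5.54  0.47 20.04] turn 0.1
```

Emit:
move_arm(series="5.5 0.4 4 0 1;5.5 0.4 9 0 1;5.5 0.4 13 0 1;5.5 0.4 17 0 1;5.5 0.4 20 0 1;5.5 0.4 20 0 1;5.5 0.4 20 0 1;5.5 0.4 20 0 1")

```text
time_s: 33.48
position: [0.5597, 0.2835, 0.0408]
tool_rot: [[0.0, 1.0, 0.002], [1.0, -0.0, 0.001], [0.001, 0.002, -1.0]]
ft_force: [0.7, -0.2, -0.2]
grip_width: 0.0856
gripper_force: 0.0
```

```bash
python3 -c "
from h import *
marks(['egg_cup'])
go((.5592,.2863,.038,0))"
```

```text
egg_cup top []
egg_cup scene [([0.5586, 0.2842, 0.0048], 0.57)]
t 33.67 pos [0.5593 0.2833 0.04  ] yaw -0.0 w 0.0851 F [0.3 0.4 0.3] q6 16.1
   [ 0.3  -0.01  0.2 ] turn -0.0
```

Emit:
move_arm(series="0.2 0 0.1 0 0.2;0.2 0 0.1 0 -0.5;0.2 0 0.1 0 -1;0.2 0 0.1 0 -1;0.2 0 0.1 0 -1;0.2 0 0.1 0 -1")

```text
time_s: 34.42
position: [0.5588, 0.2854, 0.0385]
tool_rot: [[0.0, 1.0, -0.001], [1.0, -0.0, 0.0], [0.0, -0.001, -1.0]]
ft_force: [-4.4, 0.3, 5.3]
grip_width: 0.047
gripper_force: 40.7
```

Emit:
move_arm(series="0 0 -3 0 -1;0 0 -8 0 -1;0 0 -14 0 -1;0 0 -19 0 -1;0 0 -20 0 -1;0 0 -20 0 -1")

```text
time_s: 35.17
position: [0.5591, 0.2851, 0.2375]
tool_rot: [[0.001, 1.0, -0.001], [1.0, -0.001, -0.0], [-0.0, -0.001, -1.0]]
ft_force: [0.0, -0.9, -1.8]
grip_width: 0.047
gripper_force: 41.4
```

```bash
python3 -c "
from h import *
go((.5505,-.1296,.24,-14.7))"
```

```text
t 35.17 pos [0.5591 0.2851 0.2375] yaw -0.0 w 0.047 F [ 0.  -0.9 -1.8] q6 16.3
   [-41.47  -0.83  -0.25] turn 14.7
```

Emit:
move_arm(series="-5 0 0 2 -1;-11 -0.2 0 4 -1;-17 -0.3 0 6 -1;-23 -0.5 0 8 -1;-29 -0.6 0 10 -1;-35 -0.7 0 12 -1;-39 -0.8 0 14.7 -1;-41.5 -0.8 0 14.7 -1")

```text
time_s: 36.17
position: [0.55, -0.1317, 0.2357]
tool_rot: [[0.257, 0.966, -0.004], [0.966, -0.257, 0.002], [0.001, -0.004, -1.0]]
ft_force: [0.1, 0.8, -1.4]
grip_width: 0.0469
gripper_force: 41.4
```

```bash
python3 -c "
from h import *
go((.5505,-.1296,.075,-14.7),(.5505,-.1296,.0575,-14.7))"
```

```text
t 36.17 pos [ 0.55   -0.1317  0.2357] yaw -14.9 w 0.0469 F [ 0.1  0.8 -1.4] q6 -10.6
   [ 0.22 -0.   16.07] turn -0.2
   [ 0.22 -0.   17.82] turn -0.2
```

Emit:
move_arm(series="0 0 5 0 -1;0 0 10 0 -1;0 0 14 0 -1;0 0 16 0 -1;0 0 17 0 -1;0 0 17.4 0 -1;0 0 17.4 0 -1;0 0 17.4 0 -1")

```text
time_s: 37.17
position: [0.5511, -0.1298, 0.065]
tool_rot: [[0.254, 0.967, 0.001], [0.967, -0.254, -0.001], [-0.0, 0.001, -1.0]]
ft_force: [-1.0, 0.2, -0.7]
grip_width: 0.0469
gripper_force: 41.5
```

Emit:
move_arm(series="0 0 0.1 0 -1;0 0 0.2 0 -1;0 0 0.3 0 -1;0 0 0.3 0 -1")

```text
time_s: 37.67
position: [0.5508, -0.1297, 0.0612]
tool_rot: [[0.254, 0.967, -0.0], [0.967, -0.254, 0.0], [-0.0, -0.0, -1.0]]
ft_force: [-0.7, 0.6, -0.6]
grip_width: 0.0475
gripper_force: 41.5
```

Emit:
move_arm(series="0 0 0.2 0 -1;0 0 0.3 0 -1;0 0 0.3 0 -1")

```text
time_s: 38.05
position: [0.5508, -0.1297, 0.0582]
tool_rot: [[0.254, 0.967, -0.0], [0.967, -0.254, 0.0], [0.0, -0.0, -1.0]]
ft_force: [0.1, 0.3, -0.9]
grip_width: 0.0475
gripper_force: 41.5
```

Emit:
move_arm(series="0 0 0.1 0 -1;0 0 0.15 0 -1;0 0 0.15 0 -1")

```text
time_s: 38.42
position: [0.5509, -0.1298, 0.0575]
tool_rot: [[0.254, 0.967, 0.001], [0.967, -0.254, -0.0], [-0.0, 0.001, -1.0]]
ft_force: [-2.2, 0.2, 4.9]
grip_width: 0.0472
gripper_force: 41.6
```

Emit:
move_arm(series="0 0 0 0 0.25;0 0 0 0 0.4;0 0 0 0 0.4;0 0 0 0 0.4;0 0 -4 0 0.4;0 0 -10 0 0.4;0 0 -18 0 1;0 0 -18 0 1")

```text
time_s: 39.42
position: [0.5517, -0.13, 0.2412]
tool_rot: [[0.254, 0.967, 0.007], [0.967, -0.254, -0.003], [-0.001, 0.007, -1.0]]
ft_force: [0.2, 0.2, -0.7]
grip_width: 0.0854
gripper_force: 0.0
```

```bash
python3 -c "
from h import *
marks(['egg_cup','caster'])
go((.566,.386,.24,0))"
```

```text
egg_cup top [([0.5497, -0.1286, 0.0232], 0.47)]
egg_cup scene [([0.5521, -0.1281, 0.0224], 0.92), ([0.6697, 0.3399, -0.0012], 0.68)]
caster top [([0.5642, 0.3882, 0.0039], 0.59)]
caster scene [([0.7724, 0.0479, 0.0036], 0.19)]
t 39.73 pos [ 0.5504 -0.1296  0.2352] yaw -14.7 w 0.0854 F [-0.4  0.8 -0.8] q6 -10.5
   [ 50.26 -11.6   -0.48] turn -14.7
```

Emit:
move_arm(series="6 -1.4 0 -2 1;12 -2.8 0 -4 1;18 -4.1 0 -6 1;24 -5.5 0 -8 1;30 -6.9 0 -10 1;36 -8.3 0 -12 1;42 -9.7 0 -14 1;46 -10.6 0 -14.7 1")

```text
time_s: 40.72
position: [0.5645, 0.3447, 0.235]
tool_rot: [[-0.002, 1.0, -0.003], [1.0, 0.002, -0.001], [-0.001, -0.003, -1.0]]
ft_force: [0.7, -0.7, -0.1]
grip_width: 0.0854
gripper_force: 0.0
```

```bash
python3 -c "
from h import *
marks(['caster'])
go((.566,.3865,.035,0))"
```

```text
caster top [([0.5642, 0.3853, -0.001], 0.51), ([0.6009, -0.3627, 0.0878], 0.27)]
caster scene [([0.5679, 0.3856, 0.0014], 0.93)]
t 40.92 pos [0.5649 0.3424 0.2352] yaw 0.0 w 0.0856 F [ 0.   0.1 -0.3] q6 21.0
   [ 4.41  0.11 20.02] turn 0.0
```

Emit:
move_arm(series="4.3 0.1 4 0 1;4.3 0.1 9 0 1;4.3 0.1 13 0 1;4.3 0.1 17 0 1;4.3 0.1 20.3 0 1;4.3 0.1 20.3 0 1;4.3 0.1 20.3 0 1")

```text
time_s: 41.8
position: [0.5672, 0.3847, 0.0353]
tool_rot: [[0.001, 1.0, 0.002], [1.0, -0.001, 0.001], [0.001, 0.002, -1.0]]
ft_force: [0.3, -0.4, 0.9]
grip_width: 0.0853
gripper_force: 0.0
```

Emit:
move_arm(series="0 0 0 0 0.2;0 0 0 0 -0.5;0 0 0 0 -1;0 0 0 0 -1;0 0 0 0 -1;0 0 0 0 -1")

```text
time_s: 42.55
position: [0.5665, 0.3853, 0.0352]
tool_rot: [[0.0, 1.0, 0.001], [1.0, -0.0, 0.001], [0.001, 0.001, -1.0]]
ft_force: [-2.1, -0.9, 6.0]
grip_width: 0.0444
gripper_force: 41.1
```

Emit:
move_arm(series="0 0 -3 0 -1;0 0 -8 0 -1;0 0 -14 0 -1;0 0 -19 0 -1;0 0 -20.5 0 -1;0 0 -20.5 0 -1")

```text
time_s: 43.3
position: [0.5662, 0.3851, 0.2385]
tool_rot: [[0.001, 1.0, -0.0], [1.0, -0.001, -0.0], [-0.0, -0.0, -1.0]]
ft_force: [0.3, -0.0, -2.8]
grip_width: 0.0444
gripper_force: 41.8
```

```bash
python3 -c "
from h import *
go((.585,-.1956,.24,-14.7))"
```

```text
t 43.3 pos [0.5662 0.3851 0.2385] yaw -0.0 w 0.0444 F [ 0.3 -0.  -2.8] q6 24.4
   [-58.07   1.91  -0.15] turn 14.7
```

Emit:
move_arm(series="-5 0.1 0 1 -1;-11 0.3 0 3 -1;-17 0.5 0 5 -1;-23 0.7 0 7 -1;-29 0.9 0 9 -1;-35 1.1 0 11 -1;-41 1.3 0 13 -1;-47 1.5 0 14.7 -1")

```text
time_s: 44.3
position: [0.5801, -0.0866, 0.2361]
tool_rot: [[0.255, 0.967, -0.004], [0.967, -0.255, 0.002], [0.0, -0.005, -1.0]]
ft_force: [1.0, -0.1, -1.8]
grip_width: 0.0443
gripper_force: 41.8
```

```bash
python3 -c "
from h import *
go((.585,-.1956,.24,-14.7))"
```

```text
t 44.3 pos [ 0.5801 -0.0866  0.2361] yaw -14.8 w 0.0443 F [ 1.  -0.1 -1.8] q6 -5.3
   [-10.42   3.26  -0.39] turn -0.1
```

Emit:
move_arm(series="-5 1.6 0 0 -1;-10.4 3.2 0 0 -1;-10.4 3.2 0 0 -1;-10.4 3.2 4 0 -1;-10.4 3.2 9 0 -1;-10.4 3.2 13 0 -1;-10.4 3.2 15.5 0 -1;-10.4 3.2 15.5 0 -1")

```text
time_s: 45.3
position: [0.5839, -0.192, 0.0806]
tool_rot: [[0.254, 0.967, -0.006], [0.967, -0.254, 0.004], [0.002, -0.007, -1.0]]
ft_force: [0.3, 0.3, -0.3]
grip_width: 0.0443
gripper_force: 41.7
```

```bash
python3 -c "
from h import *
go((.585,-.1956,.0545,-14.7))"
```

```text
t 45.3 pos [ 0.5839 -0.192   0.0806] yaw -14.7 w 0.0443 F [ 0.3  0.3 -0.3] q6 -14.5
   [-0.32  0.2   2.61] turn 0.0
```

Emit:
move_arm(series="0 0 0.8 0 -1;0 0 1.4 0 -1;0 0 1.7 0 -1;0 0 1.9 0 -1;0 0 2.0 0 -1;0 0 2.0 0 -1;0 0 2.0 0 -1")

```text
time_s: 46.18
position: [0.5856, -0.1936, 0.064]
tool_rot: [[0.254, 0.967, 0.0], [0.967, -0.254, -0.0], [-0.0, 0.0, -1.0]]
ft_force: [0.6, -0.4, -1.9]
grip_width: 0.0441
gripper_force: 41.8
```

Emit:
move_arm(series="0 0 0.3 0 -1;0 0 0.6 0 -1;0 0 0.8 0 -1;0 0 0.8 0 -1;0 0 0.8 0 -1")

```text
time_s: 46.8
position: [0.5856, -0.1936, 0.0559]
tool_rot: [[0.254, 0.967, 0.0], [0.967, -0.254, -0.0], [-0.0, 0.0, -1.0]]
ft_force: [-0.4, 1.0, -1.1]
grip_width: 0.0442
gripper_force: 41.8
```

Emit:
move_arm(series="0 0 0.1 0 -1;0 0 0.2 0 -1;0 0 0.2 0 -1")

```text
time_s: 47.18
position: [0.5856, -0.1937, 0.0542]
tool_rot: [[0.254, 0.967, 0.0], [0.967, -0.254, -0.0], [-0.0, 0.0, -1.0]]
ft_force: [-1.5, 1.0, 2.9]
grip_width: 0.0443
gripper_force: 42.3
```

Contact. Releasing.

Emit:
move_arm(series="0 0 0 0 0.2;0 0 0 0 0.35;0 0 0 0 0.35;0 0 0 0 0.35;0 0 -4 0 0.35;0 0 -10 0 0.35;0 0 -18 0 1;0 0 -18 0 1")

```text
time_s: 48.18
position: [0.5864, -0.194, 0.2385]
tool_rot: [[0.254, 0.967, 0.007], [0.967, -0.254, -0.004], [-0.002, 0.007, -1.0]]
ft_force: [0.5, 0.4, -0.9]
grip_width: 0.0853
gripper_force: 0.0
```

```bash
python3 -c "
from h import *
go((.4915,.0895,.24,0))"
```

```text
t 48.17 pos [ 0.5864 -0.194   0.2385] yaw -14.7 w 0.0853 F [ 0.5  0.4 -0.9] q6 -14.6
   [ 25.01 -16.39  -0.15] turn -14.7
```

Emit:
move_arm(series="6 -4 0 -3 1;12 -8 0 -6 1;18 -12 0 -10 1;25 -16.4 0 -14.7 1;25 -16.4 0 -14.7 1;25 -16.4 0 -14.7 1")

```text
time_s: 48.92
position: [0.4894, 0.0924, 0.2342]
tool_rot: [[-0.004, 1.0, 0.0], [1.0, 0.004, 0.0], [0.0, 0.0, -1.0]]
ft_force: [-0.1, -1.0, -0.5]
grip_width: 0.0856
gripper_force: 0.0
```

```bash
python3 -c "
from h import *
marks(['lid','lid_handle','egg_cup','caster','candlestick'],)
go((.4915,.0895,.035,0))
a=optics.get_image('top')['pixels'][205:335,335:515]; b=optics.get_image('scene')['pixels'][130:310,130:420]
cv2.imwrite('pics/z9.png',np.vstack([cv2.resize(a,(415,300),interpolation=cv2.INTER_CUBIC),cv2.resize(b,(415,258),interpolation=cv2.INTER_CUBIC)]))
"
```

```text
lid top [([0.4943, 0.0889, 0.0047], 0.83), ([0.6011, -0.3639, 0.0869], 0.5)]
lid scene [([0.4924, 0.0901, 0.0032], 0.56), ([0.6701, 0.3392, -0.0021], 0.49)]
lid_handle top [([0.4952, 0.0895, 0.0551], 0.75), ([0.4602, -0.3501, 0.1134], 0.22)]
lid_handle scene [([0.4926, 0.0905, 0.0535], 0.91)]
egg_cup top [([0.5476, -0.1303, 0.0233], 0.84)]
egg_cup scene [([0.5508, -0.1277, 0.0215], 0.69), ([0.5875, -0.1927, 0.02], 0.22)]
caster top [([0.5891, -0.1902, 0.0204], 0.81), ([0.4977, 0.3423, 0.0002], 0.52)]
caster scene [([0.5869, -0.1936, 0.0227], 0.81)]
candlestick top [([0.5261, -0.2391, 0.0253], 0.83), ([0.5574, -0.1917, 0.0216], 0.54)]
candlestick scene [([0.5193, -0.2418, 0.0219], 0.83), ([0.545, -0.264, -0.002], 0.66)]
t 49.52 pos [0.4906 0.0896 0.2338] yaw -0.1 w 0.0852 F [-1.1  0.5  0.2] q6 -3.2
   [-1.000e-02  9.000e-02  1.988e+01] turn -0.1
```

View pics/z9.png

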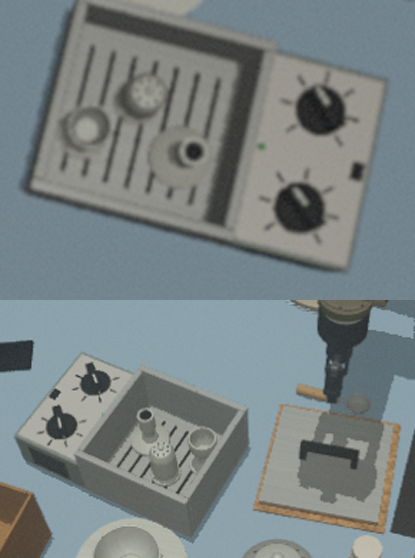

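All three pieces stand in the tub: egg cup (85,128), caster (143,95), candlestick (180,155). Measuring the heat pointer more carefully before replacing the lid.

```bash
python3 - <<'E'
from h import *
def render(im,c,th,gain):
    pass
for cam in("top","scene"):
    ims=[optics.get_image(cam) for _ in range(5)];A=ims[0];g=np.mean([i["pixels"].mean(2) for i in ims],0)
    K=np.array(A["camera_matrix"]);D=np.array(A["dist"]);pr=lambda P:cv2.projectPoints(np.array(P,float),A["rvec"],A["tvec"],K,D)[0].reshape(-1,2)
    for n,c0,t0 in(("heat",(.567,-.3828),30),("time",(.4605,-.3555),36)):
        best=[]
        p0=pr([[*c0,.11]])[0].astype(int)
        v,u=np.mgrid[p0[1]-10:p0[1]+11,p0[0]-10:p0[0]+11]
        X=np.array([atz(A,(a,b),.1175)[:2] for a,b in zip(u.ravel(),v.ravel())]);G=g[v,u].ravel()
        for dx in np.arange(-3,3.1,.5):
          for dy in np.arange(-3,3.1,.5):
            Y=(X-np.array(c0)-np.array([dx,dy])/1000)
            for th in np.arange(t0-30,t0+31,1):
                a=np.radians(th);s=Y@[np.cos(a),np.sin(a)];w=Y@[-np.sin(a),np.cos(a)]
                inn=(abs(s)<.026)&(abs(w)<.0075)
                ln=np.exp(-(w/.0018)**2/2)*(s>.004)*(s<.026)
                M=np.c_[ln,np.ones(len(s))][inn]
                r=G[inn];co=np.linalg.lstsq(M,r,rcond=None)[0];e=((M@co-r)**2).mean()
                # the bar should be dark, line bright
                best.append((e+.0*co[1],th,dx,dy,co[0]))
        best=[b for b in best if b[4]>20];best.sort();print(cam,n,[(round(b[0],1),b[1],b[2],b[3],round(b[4])) for b in best[:5]],np.mean([b[1] for b in best[:40]]).round(1))
E
```

```text
top heat [(np.float64(341.4), np.int64(31), np.float64(1.5), np.float64(0.0), 87), (np.float64(341.5), np.int64(29), np.float64(0.0), np.float64(0.0), 87), (np.float64(345.8), np.int64(28), np.float64(0.5), np.float64(0.5), 89), (np.float64(346.0), np.int64(29), np.float64(1.0), np.float64(0.5), 88), (np.float64(350.1), np.int64(24), np.float64(-0.5), np.float64(1.0), 89)] 26.6
top time [(np.float64(328.9), np.int64(32), np.float64(0.0), np.float64(1.0), 82), (np.float64(332.1), np.int64(33), np.float64(0.0), np.float64(1.0), 83), (np.float64(334.4), np.int64(32), np.float64(-0.5), np.float64(0.5), 87), (np.float64(338.5), np.int64(33), np.float64(-0.5), np.float64(0.5), 86), (np.float64(339.0), np.int64(31), np.float64(-0.5), np.float64(0.5), 87)] 32.2
scene heat [(np.float64(253.7), np.int64(29), np.float64(2.5), np.float64(2.5), 108), (np.float64(301.4), np.int64(30), np.float64(2.5), np.float64(2.5), 107), (np.float64(320.9), np.int64(30), np.float64(3.0), np.float64(3.0), 98), (np.float64(332.4), np.int64(30), np.float64(2.0), np.float64(2.0), 105), (np.float64(336.4), np.int64(28), np.float64(3.0), np.float64(2.5), 97)] 29.6
scene time [(np.float64(206.6), np.int64(36), np.float64(3.0), np.float64(2.5), 104), (np.float64(213.1), np.int64(36), np.float64(2.5), np.float64(2.5), 103), (np.float64(219.7), np.int64(35), np.float64(3.0), np.float64(2.5), 103), (np.float64(227.3), np.int64(36), np.float64(3.0), np.float64(3.0), 102), (np.float64(260.0), np.int64(37), np.float64(3.0), np.float64(2.5), 102)] 36.0
```

Emit:
move_arm(series="0 0.2 6 0 1;0 0.2 12 0 1;0 0.2 17 0 1;0 0.2 19.9 0 1;0 0.2 19.9 0 1;0 0.2 19.9 0 1;0 0.2 19.9 0 0")

```text
time_s: 51.0
position: [0.4933, 0.0899, 0.0362]
tool_rot: [[0.0, 1.0, 0.003], [1.0, -0.0, -0.0], [-0.0, 0.003, -1.0]]
ft_force: [-0.3, -0.1, 0.6]
grip_width: 0.0699
gripper_force: 0.0
```

Emit:
move_arm(series="0 0 0 0 -0.5;0 0 0 0 -1;0 0 0 0 -1;0 0 0 0 -1;0 0 -3 0 -1;0 0 -10 0 -1;0 0 -20 0 -1;0 0 -20 0 -1", force=60)

```text
time_s: 52.0
position: [0.4922, 0.0899, 0.237]
tool_rot: [[0.0, 1.0, 0.001], [1.0, -0.0, -0.0], [-0.0, 0.001, -1.0]]
ft_force: [0.3, -0.1, -4.2]
grip_width: 0.015
gripper_force: 59.5
```

```bash
python3 -c "
from h import *
marks(['lid','lid_handle'])
import numpy as np
ims=optics.get_image('top')
go((.5595,-.1945,.24,-14.7))"
```

```text
lid top [([0.5416, -0.2652, -0.0004], 0.56)]
lid scene [([0.4885, 0.0845, 0.2089], 0.95), ([0.5834, -0.1941, 0.0214], 0.49)]
lid_handle top [([0.4953, 0.3455, -0.0016], 0.7)]
lid_handle scene [([0.4895, 0.0891, 0.2584], 0.77), ([0.4889, 0.0894, 0.2133], 0.65)]
t 52.35 pos [0.4917 0.0899 0.2328] yaw -0.0 w 0.0148 F [-0.7 -0.2 -4.4] q6 -3.2
   [-28.43   6.79  -0.72] turn 14.7
```

Emit:
move_arm(series="-4 1 -1 2 -1;-9 2.2 -1 4 -1;-14 3.4 -1 6 -1;-19 4.6 -1 8 -1;-24 5.8 -1 11 -1;-28.4 6.8 -1 14.7 -1;-28.4 6.8 -1 14.7 -1;-28.4 6.8 -1 14.7 -1")

```text
time_s: 53.35
position: [0.56, -0.1936, 0.2435]
tool_rot: [[0.254, 0.967, -0.002], [0.967, -0.254, 0.002], [0.001, -0.003, -1.0]]
ft_force: [-0.1, -0.1, -3.3]
grip_width: 0.015
gripper_force: 59.6
```

```bash
python3 -c "
from h import *
marks(['lid','lid_handle'])
go((.56,-.1942,.155,-14.7))"
```

```text
lid top [([0.5625, -0.1944, 0.2144], 0.6), ([0.6014, -0.363, 0.0886], 0.24)]
lid scene [([0.5537, -0.1921, 0.2124], 0.96)]
lid_handle top [([0.5607, -0.1984, 0.2636], 0.85)]
lid_handle scene [([0.5559, -0.1944, 0.2588], 0.93)]
t 53.65 pos [ 0.5604 -0.1934  0.245 ] yaw -14.7 w 0.015 F [ 0.7  0.3 -3.6] q6 -15.8
   [-0.09 -0.02  9.  ] turn 0.0
```

Emit:
move_arm(series="0 0 4 0 -1;0 0 7 0 -1;0 0 8.5 0 -1;0 0 9.2 0 -1;0 0 9.7 0 -1;0 0 9.9 0 -1;0 0 9.9 0 -1;0 0 9.9 0 -1")

```text
time_s: 54.65
position: [0.5605, -0.1943, 0.1462]
tool_rot: [[0.254, 0.967, 0.001], [0.967, -0.254, -0.0], [-0.0, 0.001, -1.0]]
ft_force: [0.4, -0.1, -3.3]
grip_width: 0.015
gripper_force: 59.5
```

Emit:
move_arm(series="0 0 0.15 0 -1;0 0 0.3 0 -1;0 0 0.35 0 -1;0 0 0.35 0 -1")

```text
time_s: 55.15
position: [0.5603, -0.1942, 0.1424]
tool_rot: [[0.254, 0.967, 0.0], [0.967, -0.254, -0.0], [-0.0, 0.0, -1.0]]
ft_force: [-1.0, 0.4, -2.3]
grip_width: 0.0149
gripper_force: 59.7
```

Emit:
move_arm(series="0 0 0.1 0 -1;0 0 0.2 0 -1;0 0 0.2 0 -1;0 0 0.2 0 -1")

```text
time_s: 55.65
position: [0.5604, -0.1942, 0.1424]
tool_rot: [[0.254, 0.967, 0.002], [0.967, -0.254, -0.001], [-0.001, 0.002, -1.0]]
ft_force: [-6.0, 2.0, 11.6]
grip_width: 0.0154
gripper_force: 61.8
```

Seated with firm contact. Releasing and lifting clear to look.

Emit:
move_arm(series="0 0 0 0 -0.5;0 0 0 0 0;0 0 0 0 0.6;0 0 0 0 1;0 0 -4 0 1;0 0 -10 0 1;0 0 -10 0 1")

```text
time_s: 56.52
position: [0.5618, -0.1949, 0.245]
tool_rot: [[0.254, 0.967, 0.008], [0.967, -0.254, -0.005], [-0.003, 0.009, -1.0]]
ft_force: [-0.2, 0.4, 0.6]
grip_width: 0.0855
gripper_force: 0.0
```

```bash
python3 -c "
from h import *
marks(['lid','lid_handle'])
save('scene','s10.png',(130,150,310,300),3.5)
go((.4605,-.3555,.24,-54.5),(.4605,-.3555,.096,-54.5))"
```

```text
lid top [([0.5607, -0.194, 0.1128], 0.97), ([0.5668, -0.3848, 0.1146], 0.58)]
lid scene [([0.5579, -0.1961, 0.1089], 0.75)]
lid_handle top [([0.5565, -0.1935, 0.1626], 0.64)]
lid_handle scene [([0.5559, -0.1965, 0.1611], 0.86)]
t 56.88 pos [ 0.5601 -0.1941  0.2392] yaw -14.7 w 0.0856 F [ 0.3  0.6 -0.2] q6 -15.8
   [-18.15  -5.53  -0.08] turn 39.8
   [-18.15  -5.53  14.32] turn 39.8
```

View pics/s10.png

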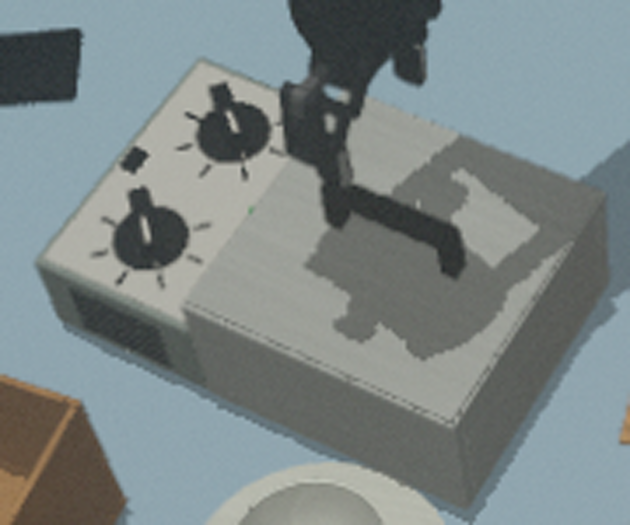

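The lid is flush all round: a thin, even seam from (190,305) to (455,420) and on to (600,195). Now the time dial.

Emit:
move_arm(series="-5 -1.5 0 10 1;-10 -3 0 20 1;-15 -4.5 0 30 1;-18.1 -5.5 0 39.8 1;-18.1 -5.5 0 39.8 1;-18.1 -5.5 5 39.8 1;-18.1 -5.5 5 39.8 1;-18.1 -5.5 5 39.8 1")

```text
time_s: 57.88
position: [0.4619, -0.3551, 0.1918]
tool_rot: [[0.813, 0.582, 0.001], [0.582, -0.813, -0.001], [0.0, 0.002, -1.0]]
ft_force: [-0.1, -0.1, -0.2]
grip_width: 0.0855
gripper_force: 0.0
```

```bash
python3 -c "
from h import *
marks(['time_grip'],('scene',))
go((.4605,-.3555,.096,-54.5))"
```

```text
time_grip scene [([0.4986, 0.3451, -0.0009], 0.66), ([0.4636, -0.3547, 0.1097], 0.61)]
t 57.98 pos [ 0.4619 -0.3554  0.1921] yaw -54.5 w 0.0853 F [-0.2  0.8  1.1] q6 5.3
   [-0.12 -0.08  9.61] turn 0.0
```

Emit:
move_arm(series="-0.1 0 5 0 1;-0.1 0 9.6 0 1;-0.1 0 9.6 0 1;-0.1 0 9.6 0 1;-0.1 0 9.6 0 -1;-0.1 0 9.6 0 -1;-0.1 0 9.6 0 -1;-0.1 0 9.6 0 -1", force=40)

```text
time_s: 58.98
position: [0.4607, -0.3565, 0.0948]
tool_rot: [[0.814, 0.58, 0.001], [0.58, -0.814, -0.002], [0.0, 0.002, -1.0]]
ft_force: [-0.9, 1.6, -2.2]
grip_width: 0.0143
gripper_force: 42.2
```

```bash
python3 -c "
from h import *
go((.4605,-.3555,.096,-149.7))"
```

```text
t 58.98 pos [ 0.4607 -0.3565  0.0948] yaw -54.5 w 0.0143 F [-0.9  1.6 -2.2] q6 5.2
   [ 0.04 -0.09 -0.12] turn 95.2
```

Emit:
move_arm(series="0 0 0 10 -1;0 0 0 20 -1;0 0 0 30 -1;0 0 0 40 -1;0 0 0 50 -1;0 0 0 60 -1;0 0 0 70 -1;0 0 0 75 -1")

```text
time_s: 59.98
position: [0.4609, -0.3544, 0.0948]
tool_rot: [[0.769, -0.639, 0.001], [-0.639, -0.769, 0.002], [-0.001, -0.002, -1.0]]
ft_force: [2.8, 7.8, 5.2]
grip_width: 0.0142
gripper_force: 43.6
```

Emit:
move_arm(series="0 0 0 10 -1;0 0 0 20.2 -1;0 0 0 20.2 -1;0 0 0 20.2 -1;0 0 0 20.2 -1")

```text
time_s: 60.6
position: [0.4613, -0.3541, 0.0948]
tool_rot: [[0.504, -0.863, 0.002], [-0.863, -0.504, 0.003], [-0.002, -0.003, -1.0]]
ft_force: [4.2, 8.4, 4.7]
grip_width: 0.014
gripper_force: 43.6
```

```bash
python3 -c "
from h import *
go((.4605,-.3555,.096,-149.7))"
```

```text
t 60.6 pos [ 0.4613 -0.3541  0.0948] yaw -149.7 w 0.014 F [4.2 8.4 4.7] q6 100.4
   [ 0.08  0.14 -0.12] turn -0.0
```

Emit:
move_arm(series="0 0 0 0 -0.4;0 0 0 0 0.5;0 0 0 0 1;0 0 0 0 1;0 0 -5 0 1;0 0 -11 0 1;0 0 -16 0 1;0 0 -16 0 1")

```text
time_s: 61.6
position: [0.4611, -0.3567, 0.2584]
tool_rot: [[0.504, -0.864, 0.005], [-0.864, -0.504, -0.006], [0.008, -0.001, -1.0]]
ft_force: [0.5, -0.7, -0.7]
grip_width: 0.0852
gripper_force: 0.0
```

Emit:
move_arm(series="-8 14 0 0 1;-8 14 0 0 1;-8 14 0 0 1;-8 14 0 0 1")

```text
time_s: 62.1
position: [0.2973, -0.3571, 0.2538]
tool_rot: [[0.501, -0.865, -0.001], [-0.865, -0.501, 0.001], [-0.001, 0.0, -1.0]]
ft_force: [0.2, -0.1, 0.4]
grip_width: 0.0853
gripper_force: 0.0
```

```bash
python3 -c "
from h import *
go()
marks(['lid','lid_handle','time_mark'])
a=optics.get_image('top')['pixels'][215:335,335:515]; b=optics.get_image('scene')['pixels'][150:300,130:310]
cv2.imwrite('pics/z11.png',np.hstack([cv2.resize(a,(400,267),interpolation=cv2.INTER_CUBIC),cv2.resize(b,(320,267),interpolation=cv2.INTER_CUBIC)]))
"
```

```text
t 62.1 pos [ 0.2973 -0.3571  0.2538] yaw -149.9 w 0.0853 F [ 0.2 -0.1  0.4] q6 85.0
lid top [([0.5602, -0.1916, 0.1131], 0.96), ([0.6066, -0.3634, 0.0888], 0.72)]
lid scene [([0.5554, -0.1951, 0.1073], 0.84)]
lid_handle top [([0.5598, -0.1958, 0.1617], 0.84)]
lid_handle scene [([0.5581, -0.1953, 0.1612], 0.66)]
time_mark top [([0.4837, -0.3852, 0.0894], 0.61)]
time_mark scene [([0.4823, -0.3869, 0.0856], 0.81), ([0.7543, 0.271, 0.0012], 0.68)]
```

View pics/z11.png

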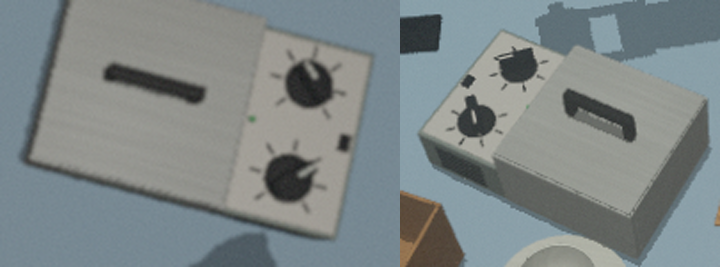

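The time pointer now points at the fifth tick (315,160), the heat pointer at its third, and the lid is flush with nothing touching it. Handing in.

```bash
python3 -c "
from h import *
print(order.close_job())"
```

```text
the job is handed in; nothing more can be done
None
```

I handed in the job after about 62 s: heat dial at 50, the three pieces present (candlestick, egg cup, caster; no beaker) standing in the tub, lid flush, then time dial at 40; on the first try the lid came off level rather than tipped, so I reseated it and redid it properly before laying it on the cork.

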